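# Load a cylinder cell into a single-cell charger

### The job

Take the cylinder cell from its wooden stand and load it into the charger: slip its flat end under the hood against the spring contact first, with the nub end still raised, then press the nub end down until it snaps under the nose of the end block and the cell lies held in its saddles. The end block may be clamped several millimetres higher or lower than its middle height, so press by feel and do not force it, and leave the other things on the bench alone.

Things in the scene. Friction and masses are not known exactly. Their poses are not given: they have to be found in the camera images.
- cell_center (a point): Centre of the loose grey cylinder cell, 21 mm in diameter, body 70 mm long, about 70 g. Its x axis runs along the cell, from the flat end (x = -35 mm) to the nub end (x = +35 mm, with a steel nub 9 mm in diameter that stands out 2 mm more). It starts lying level on the stand, z axis up, centre 34 mm above the bench.
- cell_nub (a point): Tip of the nub of the cell, on its axis, 37 mm from the centre.
- cell_stand: Fixed wooden stand, base 76x46x7 mm, that carries the cell on two V saddles along its x axis; origin at the centre of its underside. The saddles are 20 mm wide over all (narrower than the cell), so fingers can straddle them.
- charger: Fixed grey charger, base 124x52x8 mm, x -66 to 58; origin on its underside, below the centre of a loaded cell; x axis along the cell, from the spring contact (hooded, -x end) to the end block; z up. A fixed V saddle 20 mm wide at x -48 to -30 mm carries the flat end, the cell's lowest line at z = 23.5 mm. Between hood and end block the cell's sides and top are open to the fingers down to the base.
- charger_axis (a point): Where the centre of the loaded cell belongs with the end block at its middle height, 34 mm above the bench; axes as the charger. From here, along x: the loaded cell's flat end is at -35 mm; its nub tip is at +37 mm, against the brass contact of the end block. With the block high or low the cell lies with its nub end up to 7.5 mm higher or 10 mm lower (0.105, -0.13 rad).
- hood (a point): Middle of the front lower edge of the hood over the spring contact, 51 mm above the bench, 30.5 mm before charger_axis (-x); axes as the charger. The hood is 4 mm thick and runs back to the back wall; its side cheeks are 28 mm apart inside, 55 mm high with a side window 31 to 45 mm up, and begin 1.5 mm further to +x.
- block_foot (a point): Point on the base under the middle of the nub-end saddle, 28 mm beyond charger_axis (+x), 8 mm above the bench. The end block above is clamped anywhere from 8 mm below to 6 mm above its middle height, not measured. At middle height: V saddle x 24 to 32 mm, level with the other; nose, a steel lip 22 mm wide from x = 32.5 mm, z 46.5 to 51.5 mm, 2.5 mm over the loaded cell's end.
- spring_contact (a joint): Travel of the spring contact in m: a brass disc 14 mm in diameter on the cell axis, 0 when empty (its face at x = -31 mm in the charger), growing as it is pushed in toward -x, stop at 0.014. It pushes back with 2.4 N plus 0.6 N per mm. About 0.004 with the cell snapped in; 0.0065 to 0.012 while the nub end passes the nose.
- crucible: Bystander: small brown crucible, 53 mm across, 44 mm high; origin at its underside.
- round_box: Bystander: round beige box, 56 mm across, 35 mm high; origin at its underside.
- impression_tray: Bystander: flat grey horseshoe tray, 83x76x12 mm; origin at its underside.
Mind the look-alikes: they are no part of the job. There is more than one size of the charger; the one meant has the size given above. Of the things that look like the part that bears cell_center, the larger one is meant.

How it is judged:
On the way:
1. the flat end of the cell is seated under the hood and has pushed the spring contact in by more than 2 mm, with the nub tip still raised more than 6 mm above its place (value of joint spring_contact above 0.002 m and z of cell_nub in the frame of charger_axis above 0.006 m and x of cell_nub in the frame of charger_axis above 0.01 m and distance between cell_center and charger_axis below 0.035 m and contact force between cell and spring_contact above 1 N), for 0.1 s.
At the end, for the whole second after the job is handed in: the cell is held in the charger, released and at rest: nub tip under the nose, within 2 mm of the end contact and at most 9.5 mm above middle height, centre within 6 mm of its place, axis within 0.16 rad of the charger's, spring contact pushed in by 2 to 6 mm (x of cell_nub in the frame of charger_axis above 0.035 m and z of cell_nub in the frame of charger_axis below 0.0095 m and distance between cell_center and charger_axis below 0.006 m and angle between the x axis of cell_center and the x axis of charger_axis, either way round below 0.16 rad and value of joint spring_contact between 0.002 and 0.006 m and linear speed of cell below 0.01 m/s); the robot touches nothing.
It fails at once if the cell is forced: more than 30 N between cell and charger (contact force between cell and charger above 30 N).
It fails at once if the robot presses on the charger with more than 20 N (contact force between any of the fingers, the arm and charger above 20 N).
It fails at once if a bystander is moved by more than 15 mm (distance of any of crucible, round_box, impression_tray from where it was at the start of the episode above 0.015 m).
It also fails if it takes over 58 s, if anything falls off the work surface, if the arm or the gripper's body presses on something with over 40 N, if the wrist force passes 120 N, or if a joint passes its speed limit or range.

### The arm

A 6-joint arm with a two-finger parallel gripper is mounted at the origin on a cart in front of the work surface, level with it; the furniture and walls round the work are solid. World frame = base frame: x ahead of the robot, y to its left, z up, the work surface at z = 0. Lengths are in m, angles in rad, forces in N, time in s.
With the tool pointing down it reaches from about 0.275 to 0.875 m from the base axis. Payload 12.5 kg.
Tool frame: the origin (TCP) lies midway between the tips of the shut fingers; the grasp point (between the pads) lies 19 mm behind it; z points along the fingers, y is the line along which they close (so a half turn about z gives the same grasp; the last joint's range is limited). The gripper opens to 85 mm and grips with 20 to 120 N. Pads are 22 mm wide; open, the fingers measure 114 mm over their backs; the gripper's body (76 mm by 85 mm) begins 54 mm behind the grasp point. The pads swing forward as they close: fully open they stand 13 mm farther back than shut.
Start: joints at [-1.27, 0.351, 1.652, -0, 1.139, -0.085], TCP at [0.207, -0.51, 0.231] pointing down, gripper open.
Joint ranges: [-2.75, 2.75], [-0.79, 2.1], [0.01, 2.65], [-1.57, 4.71], [0.07, 3.14], [-2.87, 2.87]. Speed limits (rad/s): [2.22, 2.22, 2.79, 3.14, 3.14, 3.14].

### API

Orientations are given as a unit quaternion [x, y, z, w].
In Python, from workcell import telemetry, imaging, job_done gives the robot as it stands.
- The arm moves only by the tool arm_command, never from a script. Its argument "steps" is a list of rows, each a list of 5 numbers: the finger opening in mm, from 0 to 85.4, then the shift along the tool's x, y, z in units of 30 mm (1.0 is 30 mm), then the turn about the tool's z in units of 6 degrees (1.0 is 6 degrees). In form: [[jaw, x, y, z, yaw], ...]. A call has 1 to 5 rows; each row shifts and turns the commanded pose from where the row before left it, along the tool's axes as they then stand; what a row does not reach is not made up. A row lasts 1/12 s, in which the tool goes at most 41.7 mm and 7.16 degrees, less where a joint would pass 70% of its speed; a pose out of reach is approached as far as the arm can. A call is refused whole if a number of a shift passes 1 or a number of a turn 1, either way. A call with a gripper value outside its range is refused whole. The fingers move at their own pace and stop on an object; "newtons" is the grip in N (left out, the last holds). Time passes only in rows, so rows that do not move let the fingers close. It gives the time, the measured TCP pose, the force, the opening and the grip force at its end, in the units of the state.
- telemetry.sense(): the state, without advancing time (a new reading comes with each control period).
- imaging.read_camera(name): name is "side" or "top"; returns (picture, depth): 384x512x3 uint8, red, green, blue; 384x512 float32, m along the optical axis (not along the pixel's ray), 0 where there is no reading.
- imaging.calibration(name): a dict with "camera_matrix" (3x3 intrinsics, pixels), "R" (3x3) and "t" (3): a world point X has camera coordinates R X + t. Camera axes: x right, y down, z forward; pixel columns grow to the right and rows downward; lengths in m; the calibration is good to about 2 mm. A picture is of the moment at which its call begins. calibration takes no time and is no camera call.
- job_done(): hands the job in; it is judged then, once.
The state is a dict: "clock": time; "qpos": joint angles; "dq": joint speeds; "joint_torque": joint torques, N m; "position": TCP position; "ee_rot": TCP orientation; "ft_force": force on the tool from outside, world axes, zero at the start; "ft_torque": the same for the moment, N m; "width": finger opening in m; "finger_force": force on a finger pad.
Only numpy, scipy, OpenCV 4.12 (cv2) and the standard library are available. Lean on these libraries where they do the work, as an engineer would, in place of code of your own. Each camera call takes 0.05 s, during which the arm holds its last target. There are 200 camera calls.

## Working session

There is one attempt and no reset: what is moved stays moved. The work goes in short steps, Python scripts to look and compute and a tool call to move; the robot and the scene stay as the last step left them, time stands still between calls to the robot, and variables do not carry over. Pictures are saved under pics/ and viewed, at most 10 in all, crops included, and the job is handed in when it is done.

Besides the shell and the picture viewer there is one more tool, called after "Emit:" in YAML: its name, and indented under it one key for each argument. arm_command: Moves the arm, as the interface text tells. Its arguments: {"type":"object","properties":{"steps":{"type":"array","items":{"type":"array","items":{"type":"number"}}},"newtons":{"type":"number"}},"required":["steps"]}

```bash
mkdir -p pics; ls
python3 - <<'E'
from workcell import telemetry, imaging
import cv2,numpy as np
s=telemetry.sense(); print(s)
for n in("side","top"):
    p,d=imaging.read_camera(n); cv2.imwrite(f"pics/{n}0.png",p[...,::-1]); np.savez(f"{n}0.npz",p=p,d=d)
    c=imaging.calibration(n); print(n,c)
E
```

```text
pics
{'clock': 0.0, 'qpos': array([-1.26960061e+00,  3.51253021e-01,  1.65242791e+00, -4.62579591e-05,
        1.13909569e+00, -8.45781014e-02]), 'dq': array([ 0.00079945, -0.00143249, -0.00088535,  0.00064037, -0.00253885,
       -0.00018445]), 'joint_torque': array([ 1.55804726e-03, -5.06093466e+01, -2.91403842e+01, -4.67820769e-06,
        4.54224893e-03, -1.33826833e-05]), 'position': array([ 0.20687732, -0.50925022,  0.23074778]), 'ee_rot': array([ 9.81452896e-01,  1.91702536e-01, -8.48699685e-05, -5.86244465e-04]), 'ft_force': array([-0.59980128,  0.82315353, -0.12158339]), 'ft_torque': array([0.03084966, 0.01042215, 0.05211702]), 'finger_force': 0.0, 'width': 0.08517187016257827}
side {'camera_matrix': array([[461.57189597,   0.        , 253.43746522],
       [  0.        , 461.57189597, 197.59406792],
       [  0.        ,   0.        ,   1.        ]]), 'R': array([[ 0.96508413, -0.26042346, -0.02814666],
       [-0.11763355, -0.33488663, -0.93488678],
       [ 0.23404051,  0.90555539, -0.35382831]]), 't': array([-0.5386351 ,  0.09744351,  0.91902275])}
top {'camera_matrix': array([[361.11911603,   0.        , 257.16333911],
       [  0.        , 361.11911603, 193.85761082],
       [  0.        ,   0.        ,   1.        ]]), 'R': array([[-0.0226662 , -0.99947145, -0.02330389],
       [-0.99627166,  0.02452219, -0.08271306],
       [ 0.0832408 ,  0.02134221, -0.9963009 ]]), 't': array([-0.08293053,  0.55688662,  0.87308281])}
```

View pics/top0.png

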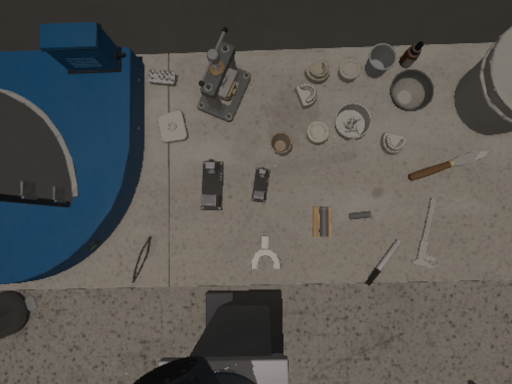

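View pics/side0.png

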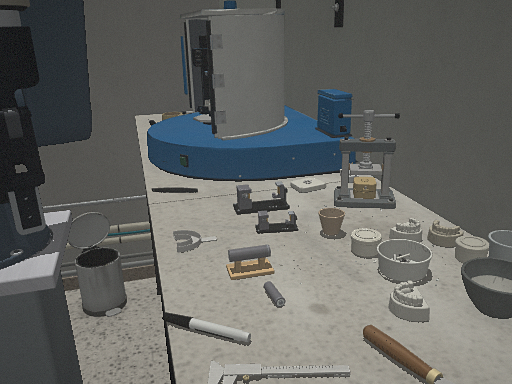

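The top view shows the large charger near (212,185), a small look-alike near (261,185), the cell on its stand at (323,221) and a loose small look-alike at (360,215). I'll zoom in on these.

Run:
```python
import cv2,numpy as np
t=cv2.imread("pics/top0.png");s=cv2.imread("pics/side0.png")
f=lambda im,x,y,w,h,k:cv2.resize(im[y:y+h,x:x+w],(w*k,h*k),interpolation=cv2.INTER_CUBIC)
a=f(t,190,155,50,60,5); b=f(t,298,195,50,60,5)
c=f(s,225,175,80,60,5)
d=f(s,215,235,80,50,5)
top=np.hstack([np.vstack([a]),c]); 
bot=np.hstack([b[:250],d]); 
cv2.imwrite("pics/crop0.png",np.vstack([top,bot])); print(top.shape,bot.shape)
```

```text
(300, 650, 3) (250, 650, 3)
```

View pics/crop0.png

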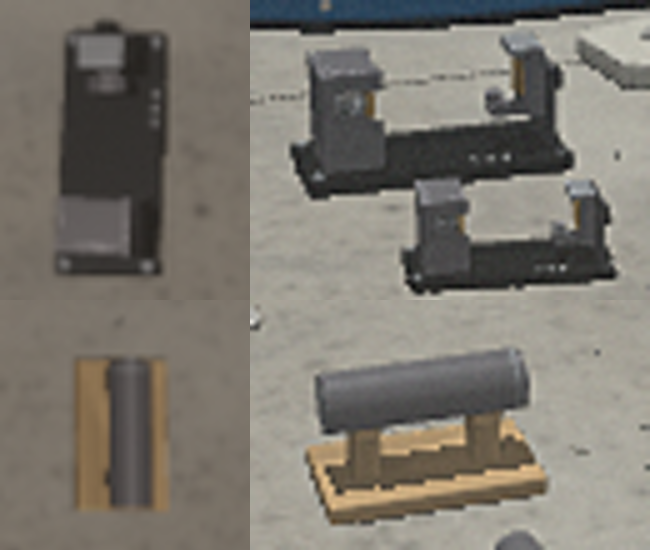

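The close-up shows the charger's hood at the near (-x) end and its end block at the far (+x) end. The cell's rimmed end points right (+x) in the side view. Next I'll measure from masks and depth.

```bash
cat > h.py <<'E'
import cv2,numpy as np
from workcell import telemetry, imaging
def cloud(n,d):
    c=imaging.calibration(n);K,R,t=c["camera_matrix"],np.array(c["R"]),np.array(c["t"])
    v,u=np.mgrid[:d.shape[0],:d.shape[1]]
    P=np.stack([(u-K[0,2])/K[0,0]*d,(v-K[1,2])/K[1,1]*d,d],-1)
    return (P-t)@R
def plane(n,uv,z):
    c=imaging.calibration(n);K,R,t=c["camera_matrix"],np.array(c["R"]),np.array(c["t"])
    uv=np.atleast_2d(np.asarray(uv,float));r=np.c_[(uv-K[:2,2])/K[0,0],np.ones(len(uv))]@R;o=-R.T@t
    return o+r*((z-o[2])/r[:,2])[:,None]
def proj(n,X):
    c=imaging.calibration(n);q=np.atleast_2d(X)@np.array(c["R"]).T+c["t"];q=q@c["camera_matrix"].T
    return q[:,:2]/q[:,2:]
E
python3 - <<'E'
from h import *
for n in("top","side"):
    f=np.load(n+"0.npz");p,d=f["p"].astype(int),f["d"];W=cloud(n,d)
    print(n,"bench z",np.median(W[215:225,285:295,2] if n=="top" else W[300:320,200:215,2]))
    ok=d>0
    g=p.sum(-1)
    hsv=cv2.cvtColor(f["p"],cv2.COLOR_RGB2HSV).astype(int)
    box={"top":{"ch":(195,155,228,215),"st":(308,200,340,242)},"side":{"ch":(228,178,293,216),"st":(222,240,280,282)}}[n]
    for k,(a,b,c,e) in box.items():
        m=np.zeros(d.shape,bool);m[b:e,a:c]=1;m&=ok
        q=W[m]
        for lo,hi in((.004,.012),(.015,.03),(.03,.05),(.05,.07)):
            s=q[(q[:,2]>lo)&(q[:,2]<hi)]
            if len(s)>8:
                r=cv2.minAreaRect((s[:,:2]*1000).astype(np.float32))
                print(k,lo,hi,len(s),np.round(r[0],1),np.round(r[1],1),round(r[2],1),"zmed",round(np.median(s[:,2])*1000,1),"bb",np.round(s.min(0)*1000),np.round(s.max(0)*1000))
    # wood mask
    a,b,c,e=box["st"]
    m=np.zeros(d.shape,bool);m[b:e,a:c]=1
    w=m&(hsv[...,1]>70)&(hsv[...,0]>8)&(hsv[...,0]<28)
    cell=m&(hsv[...,1]<60)&(W[...,2]>.026)&ok
    for nm,mm in(("wood",w),("cell",cell)):
        ys,xs=np.nonzero(mm);print(nm,len(xs),xs.min(),xs.max(),ys.min(),ys.max(),cv2.minAreaRect(np.c_[xs,ys].astype(np.float32)))
E
```

```text
top bench z 0.0005985139328571846
ch 0.004 0.012 676 [587.1  20.5] [ 79.7 133.3] 88.6 zmed 8.1 bb [520. -20.   4.] [655.  59.  12.]
ch 0.015 0.03 36 [584.8  12.8] [23.9 99.8] 89.2 zmed 25.9 bb [535.   0.  16.] [635.  24.  30.]
ch 0.03 0.05 55 [586.7   4.4] [114.9  28.2] 11.3 zmed 41.1 bb [528.  -0.  30.] [642.  29.  50.]
ch 0.05 0.07 240 [580.4  19. ] [ 36.3 104.5] 88.4 zmed 55.3 bb [528.   2.  50.] [632.  38.  60.]
st 0.004 0.012 313 [ 481.9 -259.9] [67.1 85.7] 87.5 zmed 7.2 bb [ 440. -295.    4.] [ 524. -226.   12.]
st 0.03 0.05 265 [ 485.1 -255.8] [20.  70.1] 87.6 zmed 43.0 bb [ 450. -267.   34.] [ 520. -245.   49.]
wood 318 313 331 207 236 ((322.0, 221.5), (29.0, 18.0), 90.0)
cell 236 320 327 206 235 ((323.5, 220.5), (29.0, 7.0), 90.0)
side bench z -0.00021072534553327608
ch 0.004 0.012 500 [611.1 102.5] [241.8 161.2] 81.3 zmed 7.4 bb [518. -13.   4.] [698. 234.  12.]
ch 0.015 0.03 162 [574.6 -34.8] [134.9 109.8] 82.2 zmed 24.3 bb [ 527. -108.   15.] [635.  39.  30.]
ch 0.03 0.05 237 [577.4 -44.4] [143.  114.1] 83.8 zmed 37.5 bb [ 527. -116.   30.] [641.  33.  50.]
ch 0.05 0.07 129 [579.2  19.4] [ 39.5 104.9] 88.1 zmed 54.4 bb [526.   1.  50.] [632.  41.  58.]
st 0.004 0.012 552 [ 482.6 -255. ] [48.6 76.7] 86.9 zmed 6.7 bb [ 444. -281.    4.] [ 520. -230.   12.]
st 0.015 0.03 132 [ 473.9 -279.8] [70.3 71.8] 71.4 zmed 25.3 bb [ 447. -325.   15.] [ 517. -246.   30.]
st 0.03 0.05 459 [ 482.8 -258.6] [20.2 72.5] 85.7 zmed 39.4 bb [ 447. -267.   30.] [ 519. -246.   46.]
wood 674 226 273 257 279 ((249.61997985839844, 267.8399658203125), (17.39482879638672, 45.96194076538086), 81.8698959350586)
cell 514 228 270 244 261 ((249.02621459960938, 252.69650268554688), (12.225142478942871, 42.55670928955078), 82.40535736083984)
```

Run:
```python
from h import *
for n in("top","side"):
    f=np.load(n+"0.npz");d=f["d"];W=cloud(n,d)*1000
    box={"top":{"ch":(195,155,228,215),"st":(308,200,340,242)},"side":{"ch":(228,178,293,216),"st":(222,240,280,282)}}[n]
    def sel(k,zlo,zhi):
        a,b,c,e=box[k];q=W[b:e,a:c].reshape(-1,3);return q[(q[:,2]>zlo)&(q[:,2]<zhi)&(q[:,1]<60)&(q[:,1]>-285)]
    q=sel("ch",50,62);h=q[q[:,0]<580];b=q[q[:,0]>600]
    for nm,s in(("hoodtop",h),("blocktop",b)):
        print(n,nm,len(s),"mid",(np.percentile(s,3,0)+np.percentile(s,97,0)).round(1)/2,"lo",np.percentile(s,3,0).round(1),"hi",np.percentile(s,97,0).round(1),"z",np.median(s[:,2]).round(1))
    q=sel("st",36,50);l=q[(q[:,2]>39)]
    c=np.polyfit(l[:,0],l[:,1],1);print("cell axis slope",c[0],"y@484",np.polyval(c,484),"x range",np.percentile(q[:,0],[0,1,99,100]).round(1),"zmax by x",[np.percentile(l[abs(l[:,0]-x)<6,2],90).round(1) for x in(455,470,485,500,513)])
# base rectangle, top view: dark pixels
p=np.load("top0.npz")["p"];g=p.sum(-1)
m=np.zeros(g.shape,np.uint8);m[150:220,195:230]=(g[150:220,195:230]<240)
m=cv2.morphologyEx(m,cv2.MORPH_CLOSE,np.ones((5,5)))
c=max(cv2.findContours(m,0,2)[0],key=cv2.contourArea)[:,0]
P=plane("top",c,.008)[:,:2]*1000
r=cv2.minAreaRect(P.astype(np.float32));print("base",r,P.min(0),P.max(0))
# right (−y) edge & left edge line fits, mid section
ys=range(172,192)
L=[];Rr=[]
for y in ys:
    xs=np.nonzero(m[y])[0];L.append((xs.min()-.5,y));Rr.append((xs.max()+.5,y))
for e in(L,Rr):
    Q=plane("top",e,.008)*1000;print(np.polyfit(Q[:,0]-588,Q[:,1],1))
```

```text
top hoodtop 181 mid [541.45  19.05  55.  ] lo [528.2   2.1  52.3] hi [554.8  36.   57.7] z 55.0
top blocktop 59 mid [625.45  14.5   56.45] lo [619.2   3.5  53.3] hi [631.8  25.5  59.5] z 56.8
cell axis slope -0.010018524242069837 y@484 -255.56109905760349 x range [450.2 450.5 519.9 520.2] zmax by x [np.float64(46.0), np.float64(45.3), np.float64(45.6), np.float64(46.4), np.float64(46.1)]
side hoodtop 90 mid [540.75  20.5   53.1 ] lo [527.1   2.3  50.5] hi [554.4  38.8  55.7] z 54.2
side blocktop 39 mid [624.35  14.95  54.25] lo [617.4   4.7  51.1] hi [631.3  25.3  57.4] z 56.1
cell axis slope -0.024977576030806654 y@484 -258.9355242569534 x range [446.9 447.4 517.  519.2] zmax by x [np.float64(44.4), np.float64(44.6), np.float64(44.4), np.float64(44.2), np.float64(44.2)]
base ((583.85400390625, 17.137542724609375), (53.84928894042969, 127.7851333618164), 87.52503967285156) [519.97966421 -10.71975671] [647.94609509  46.54356874]
[-0.05799951 44.24699054]
[ -0.08907292 -10.01576283]
```

The hood top reads 55 mm as it should, so the heights are good. The block top reads about 56.5 mm, so the block looks clamped about 5 mm high. I still need to confirm which end of the cell has the nub.

Run:
```python
from h import *
s=cv2.imread("pics/side0.png");t=cv2.imread("pics/top0.png")
a=cv2.resize(s[238:268,222:278],None,fx=14,fy=14,interpolation=cv2.INTER_CUBIC)
b=cv2.resize(t[200:242,312:335],None,fx=10,fy=10,interpolation=cv2.INTER_CUBIC)
a=cv2.convertScaleAbs(a,alpha=1.6);b=cv2.convertScaleAbs(b,alpha=1.6)
o=np.zeros((420,784+230,3),np.uint8)
o[:,:784]=a;o[:,784:]=b
cv2.imwrite("pics/nub.png",cv2.resize(o,(800,331),interpolation=cv2.INTER_AREA))
f=np.load("side0.npz");W=cloud("side",f["d"])*1000
for v in range(244,258,2): print(v,[tuple(W[v,u,:].round(0).astype(int)) for u in(226,227,228,229,230)],'|',[tuple(W[v,u].round(0).astype(int)) for u in(267,268,269,270,271,272)])
```

```text
244 [(np.int64(465), np.int64(-137), np.int64(-2)), (np.int64(466), np.int64(-142), np.int64(-1)), (np.int64(468), np.int64(-145), np.int64(1)), (np.int64(470), np.int64(-143), np.int64(0)), (np.int64(472), np.int64(-142), np.int64(-1))] | [(np.int64(540), np.int64(-168), np.int64(0)), (np.int64(518), np.int64(-251), np.int64(43)), (np.int64(544), np.int64(-168), np.int64(0)), (np.int64(546), np.int64(-168), np.int64(-1)), (np.int64(548), np.int64(-170), np.int64(0)), (np.int64(550), np.int64(-168), np.int64(-1))]
246 [(np.int64(463), np.int64(-149), np.int64(-1)), (np.int64(465), np.int64(-149), np.int64(-1)), (np.int64(466), np.int64(-153), np.int64(1)), (np.int64(468), np.int64(-152), np.int64(0)), (np.int64(470), np.int64(-151), np.int64(-1))] | [(np.int64(514), np.int64(-259), np.int64(44)), (np.int64(515), np.int64(-259), np.int64(43)), (np.int64(517), np.int64(-259), np.int64(43)), (np.int64(544), np.int64(-175), np.int64(-1)), (np.int64(545), np.int64(-179), np.int64(1)), (np.int64(547), np.int64(-178), np.int64(0))]
248 [(np.int64(461), np.int64(-160), np.int64(1)), (np.int6
[... 1848 characters left out ...]
4(515), np.int64(-266), np.int64(32)), (np.int64(517), np.int64(-264), np.int64(30)), (np.int64(535), np.int64(-209), np.int64(0)), (np.int64(537), np.int64(-210), np.int64(0))]
256 [(np.int64(455), np.int64(-188), np.int64(-2)), (np.int64(456), np.int64(-191), np.int64(0)), (np.int64(448), np.int64(-246), np.int64(29)), (np.int64(447), np.int64(-255), np.int64(34)), (np.int64(448), np.int64(-263), np.int64(38))] | [(np.int64(512), np.int64(-264), np.int64(27)), (np.int64(514), np.int64(-263), np.int64(27)), (np.int64(516), np.int64(-263), np.int64(26)), (np.int64(532), np.int64(-215), np.int64(0)), (np.int64(534), np.int64(-215), np.int64(-1)), (np.int64(536), np.int64(-214), np.int64(-2))]
```

View pics/nub.png

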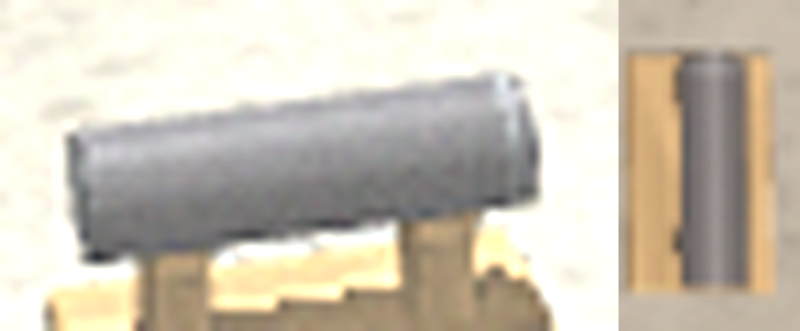

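The left (-x) end is plain flat and the right (+x) end has the rim and nub side, so the nub points +x, the same way the charger does. The cell centre is about (483.5, -256, 34) and the charger origin about (587, 17) with yaw about -0.055. I'll start moving.

Emit:
arm_command:
  steps:
    - [70,1,-0.4,0,0.8]
    - [70,1,-0.5,0,0.8]
    - [70,1,-0.6,0,0.8]
    - [70,1,-0.7,0,0.8]
    - [70,1,-0.8,0,0.9]
  newtons: 20

```text
clock: 0.52
position: [0.3361, -0.3882, 0.2311]
ee_rot: [1.0, -0.024, -0.0, -0.0]
ft_force: [-0.1, -1.2, 0.9]
width: 0.0697
finger_force: 0.0
```

Emit:
arm_command:
  steps:
    - [70,0.9,-0.9,0.3,0]
    - [70,0.9,-0.9,0.3,0]
    - [70,0.9,-0.9,0.3,0]
    - [70,0,0,0,0]

```text
clock: 0.85
position: [0.4227, -0.3077, 0.2025]
ee_rot: [1.0, -0.02, -0.001, -0.001]
ft_force: [0.1, -0.8, 0.4]
width: 0.0702
finger_force: 0.0
```

```bash
cat >> h.py <<'E'
def go(target_mm,yaw=None):
    "rows' units still to go to a world TCP target; current pose"
    from scipy.spatial.transform import Rotation as Ro
    s=telemetry.sense();R=Ro.from_quat(s["ee_rot"]).as_matrix();p=s["position"]*1000
    a=np.arctan2(R[1,0],R[0,0])
    print("t",round(s["clock"],2),"pos",p.round(1),"yaw",round(a,4),"w",round(s["width"]*1000,1),"F",s["ft_force"].round(1),"T",s["ft_torque"].round(2),"grip",round(s["finger_force"],1))
    print("units",((np.array(target_mm)-p)@R/30).round(3),"turn",None if yaw is None else round(-np.degrees(yaw-a)/6,3))
E
python3 -c "
from h import *
go((483.5,-256,70),-.045)"
```

```text
t 0.85 pos [ 422.7 -307.7  202.5] yaw -0.0395 w 70.2 F [ 0.1 -0.8  0.4] T [-0.02 -0.02 -0.02] grip 0.0
units [ 1.962 -1.79   4.42 ] turn 0.052
```

Emit:
arm_command:
  steps:
    - [60,0.65,-0.6,0.8,0.05]
    - [60,0.65,-0.6,0.9,0]
    - [60,0.66,-0.6,0.9,0]
    - [60,0,0,0.9,0]
    - [60,0,0,0.8,0]

```text
clock: 1.27
position: [0.4816, -0.2598, 0.0735]
ee_rot: [1.0, -0.023, -0.0, -0.0]
ft_force: [-0.2, 0.0, -0.1]
width: 0.0602
finger_force: 0.0
```

```bash
python3 -c "
from h import *
p,d=imaging.read_camera('top');cv2.imwrite('pics/t1.png',cv2.resize(p[180:260,280:370,::-1],None,fx=5,fy=5,interpolation=cv2.INTER_CUBIC))
p,d=imaging.read_camera('side');cv2.imwrite('pics/s1.png',cv2.resize(p[190:290,200:300,::-1],None,fx=4,fy=4,interpolation=cv2.INTER_CUBIC))
a,b=cv2.imread('pics/t1.png'),cv2.imread('pics/s1.png');a=a[:400,:400];cv2.imwrite('pics/c1.png',np.hstack([a,b]))
go((483.5,-256,16),-.045)"
```

```text
t 1.37 pos [ 479.4 -259.6   72. ] yaw -0.0483 w 60.2 F [-0.2 -0.4  0.6] T [-0.04 -0.   -0.01] grip 0.0
units [ 0.143 -0.121  1.865] turn -0.031
```

View pics/c1.png

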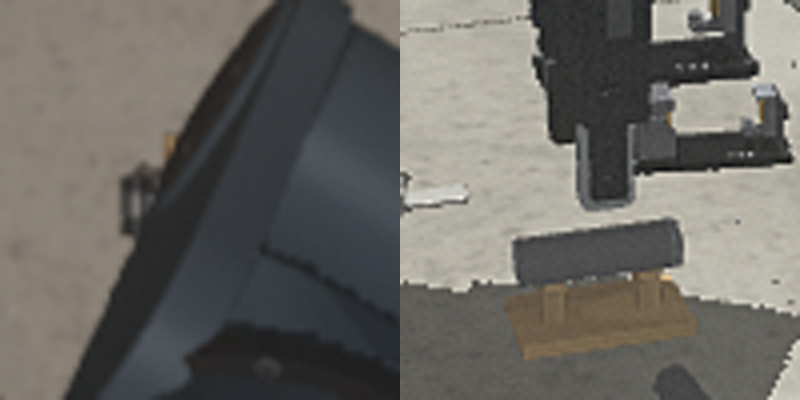

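The view shows the fingers centred over the cell, with the near finger at about (605,165) and the cell at about (600,250). Descending and gripping.

Emit:
arm_command:
  steps:
    - [50,0.14,-0.12,0.6,0]
    - [50,0,0,0.6,0]
    - [50,0,0,0.65,0]
    - [20,0,0,0,0]
    - [15,0,0,0,0]

```text
clock: 1.78
position: [0.4855, -0.2579, 0.0206]
ee_rot: [1.0, -0.025, -0.0, -0.0]
ft_force: [-0.6, 5.7, 3.0]
width: 0.0267
finger_force: 3.0
```

Emit:
arm_command:
  steps:
    - [10,0,0,0,0]
    - [10,0,0,0,0]
    - [10,0,0,0,0]

```text
clock: 2.03
position: [0.4856, -0.2559, 0.0218]
ee_rot: [1.0, -0.025, -0.0, -0.001]
ft_force: [-0.4, 15.7, 6.1]
width: 0.0203
finger_force: 19.5
```

```bash
python3 -c "
from h import *
go((483.5,-256,16),-.045)"
```

```text
t 2.03 pos [ 485.6 -255.9   21.8] yaw -0.0492 w 20.3 F [-0.4 15.7  6.1] T [2.67 0.04 0.08] grip 19.5
units [-0.071  0.006  0.193] turn -0.04
```

Emit:
arm_command:
  steps:
    - [10,0,0,-0.2,0]
    - [10,0,0,-0.4,0]
    - [10,0,0,-0.6,0]
    - [10,0,0,-0.6,0]
    - [10,0,0,0,0]

```text
clock: 2.45
position: [0.4875, -0.2592, 0.0789]
ee_rot: [1.0, -0.025, 0.003, 0.002]
ft_force: [-0.2, -0.4, -1.0]
width: 0.0203
finger_force: 19.8
```

```bash
python3 -c "
from h import *
go((483.5,-256,16),-.045)
p,d=imaging.read_camera('side');W=cloud('side',d)*1000
cv2.imwrite('pics/s2.png',cv2.resize(p[180:290,190:310,::-1],None,fx=5,fy=5,interpolation=cv2.INTER_CUBIC))
"
```

```text
t 2.45 pos [ 487.5 -259.2   78.9] yaw -0.0491 w 20.3 F [-0.2 -0.4 -1. ] T [-0.04 -0.   -0.02] grip 19.8
units [-0.152 -0.106  2.094] turn -0.039
```

View pics/s2.png

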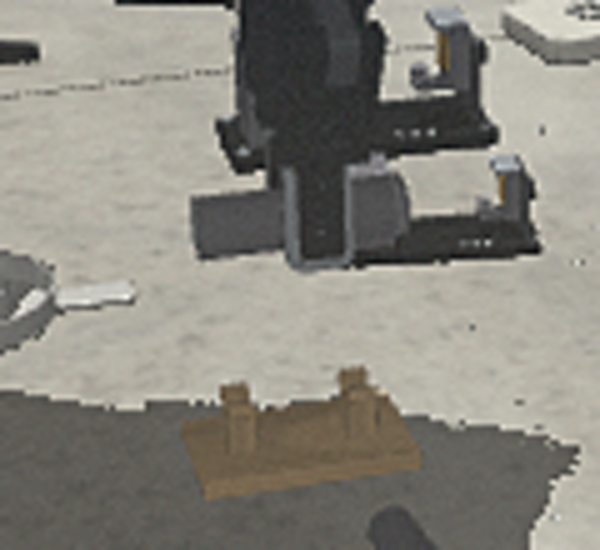

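The cell is held almost level and the stand is empty. The cell spans about (190..410, 190..260) in the crop, with the finger a little right of its middle. Now I'll measure the offset.

```bash
cat >> h.py <<'E'
def cellfit(save=None):
    "side view: points of held/lying cell found around TCP; returns ends along tool x, in mm"
    from scipy.spatial.transform import Rotation as Ro
    s=telemetry.sense();p,d=imaging.read_camera('side');W=cloud('side',d)*1000
    R=Ro.from_quat(s["ee_rot"]).as_matrix();L=(W-s["position"]*1000)@R
    if save: np.savez(save,L=L,W=W,p=p)
    return s,p,W,L
E
python3 -c "
from h import *
s,p,W,L=cellfit('a.npz')
m=(abs(L[...,0])<60)&(abs(L[...,1])<13)&(L[...,2]>-28)&(L[...,2]<6)
q=L[m]
for lo in range(-48,48,4):
    k=q[(q[:,0]>=lo)&(q[:,0]<lo+4)]
    if len(k)>2: print(lo,len(k),'y',k[:,1].min().round(1),k[:,1].max().round(1),'z',np.percentile(k[:,2],[2,98]).round(1))
print(np.percentile(q[:,0],[0,1,99,100]))
"
```

```text
-40 32 y -4.0 11.7 z [-22.7  -4.6]
-36 34 y 0.5 12.4 z [-23.4  -4.8]
-32 29 y -1.2 12.9 z [-23.1  -4.7]
-28 31 y -1.9 11.7 z [-23.6  -5.9]
-24 31 y -1.1 11.3 z [-23.1  -4.5]
-20 29 y -1.4 12.4 z [-22.5  -5.3]
-16 32 y 1.0 10.7 z [-23.1  -6.3]
-12 28 y -12.8 12.6 z [-26.4  -6.6]
12 22 y 0.8 11.1 z [-22.5  -5.6]
16 34 y -4.8 10.9 z [-23.1  -5.3]
20 27 y -0.8 10.9 z [-23.1  -4.6]
24 28 y 0.1 11.7 z [-23.4  -6.7]
28 28 y 0.6 11.5 z [-22.8  -6.2]
32 4 y 1.2 7.9 z [-15.1  -6.8]
[-38.57502378 -38.44085607  31.97176123  33.87547118]
```

The grip is about 3.5 mm toward the nub from the cell centre, with the axis about 12.5 mm behind the TCP and level. The nub shows at +x. Next I'll travel to staging above the charger.

Emit:
arm_command:
  steps:
    - [10,0.3,-1,-0.3,0.06]
    - [10,0.3,-1,0,0]
    - [10,0.3,-1,0,0]
    - [10,0.3,-1,0,0]
    - [10,0.3,-1,0,0]

```text
clock: 2.97
position: [0.5386, -0.1089, 0.0826]
ee_rot: [1.0, -0.028, -0.0, -0.0]
ft_force: [1.1, 0.2, -1.0]
width: 0.0202
finger_force: 19.9
```

Emit:
arm_command:
  steps:
    - [10,0.3,-1,0,0]
    - [10,0.3,-1,0,0]
    - [10,0.3,-0.9,0,0]
    - [10,0,0,0,0]
    - [10,0,0,0,0]

```text
clock: 3.38
position: [0.5703, -0.0238, 0.0824]
ee_rot: [1.0, -0.026, -0.0, 0.0]
ft_force: [-0.2, -1.2, -0.6]
width: 0.0203
finger_force: 19.9
```

```bash
python3 -c "
from h import *
go((598.5,16.5,70),-.055)"
```

```text
t 3.38 pos [570.3 -23.8  82.4] yaw -0.0529 w 20.3 F [-0.2 -1.2 -0.6] T [-0.03  0.02 -0.03] grip 19.9
units [ 0.87  -1.391  0.412] turn 0.02
```

Emit:
arm_command:
  steps:
    - [10,0.45,-0.7,0,0]
    - [10,0.42,-0.7,0,0]
    - [10,0,0,0,0]
    - [10,0,0,0,0]

```text
clock: 3.72
position: [0.5985, 0.0153, 0.0824]
ee_rot: [1.0, -0.027, -0.0, 0.0]
ft_force: [0.7, -0.2, -0.7]
width: 0.02
finger_force: 19.9
```

```bash
python3 -c "
from h import *
go((598.5,16.5,70),-.055)
s,p,W,L=cellfit('b.npz')
a=p[170:230,215:315,::-1]
t,_=imaging.read_camera('top')
cv2.imwrite('pics/b.png',np.hstack([cv2.resize(a,None,fx=5.5,fy=5.5,interpolation=cv2.INTER_CUBIC)[:330],cv2.resize(t[150:216,190:240,::-1],None,fx=5,fy=5,interpolation=cv2.INTER_CUBIC)]))
o=np.array([586,17.2,0]);c,sn=np.cos(-.055),np.sin(-.055)
C=(W-o)@np.array([[c,-sn,0],[sn,c,0],[0,0,1]])
m=(abs(C[...,1])<30)&(abs(C[...,0])<60)
for nm,zl,zh in(('cell',76,100),('hood/block',50,62)):
    q=C[m&(C[...,2]>zl)&(C[...,2]<zh)]
    for side in(-1,1):
        k=q[q[:,0]*side>14]
        if len(k):print(nm,side,len(k),k.min(0).round(1),k.max(0).round(1))
for x in range(-40,46,4):
    k=C[m&(abs(C[...,0]-x)<2)&(C[...,2]>12)];print(x,len(k),k[:,2].min().round(0) if len(k) else '',k[:,2].max().round(0) if len(k) else '')
"
```

```text
t 3.72 pos [598.5  15.3  82.4] yaw -0.0548 w 20.0 F [ 0.7 -0.2 -0.7] T [-0.02  0.03 -0.05] grip 19.9
units [-0.003 -0.041  0.413] turn 0.002
cell -1 40 [-26.3 -15.9  84.7] [-14.    4.   99.9]
cell 1 76 [ 14.1 -25.2  82.8] [ 44.3  -5.1 100. ]
hood/block -1 87 [-59.2 -18.5  50.2] [-30.7  18.6  56.1]
hood/block 1 40 [ 31.1 -13.   50.1] [45.9 11.4 57.5]
-40 44 12.0 56.0
-36 38 14.0 56.0
-32 31 13.0 56.0
-28 28 49.0 305.0
-24 139 85.0 305.0
-20 135 88.0 318.0
-16 124 88.0 316.0
-12 93 88.0 312.0
-8 56 87.0 306.0
-4 114 86.0 305.0
0 156 86.0 266.0
4 111 84.0 261.0
8 34 84.0 263.0
12 30 83.0 257.0
16 39 83.0 252.0
20 30 83.0 264.0
24 32 24.0 264.0
28 43 24.0 266.0
32 53 23.0 265.0
36 75 22.0 278.0
40 90 24.0 297.0
44 84 24.0 301.0
```

View pics/b.png

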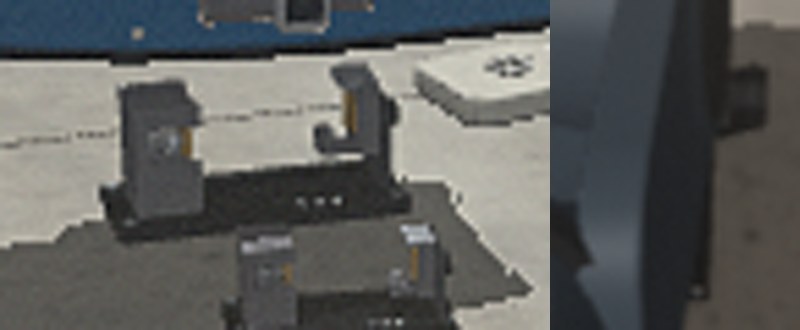

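The view shows the charger clear below, with the hood at (160,140), the end block at (360,120) and the cell above the crop. Charger-frame readings agree with the given sizes. Checking the tilt of the held cell.

```bash
cat >> h.py <<'E'
def tilt(L,grip_z=-12.5):
    m=(abs(L[...,0])<45)&(abs(L[...,1])<14)&(L[...,2]>-45)&(L[...,2]<20);q=L[m]
    for lo in range(-44,44,4):
        k=q[(q[:,0]>=lo)&(q[:,0]<lo+4)]
        if len(k)>3: print(lo+2,len(k),"z",np.percentile(k[:,2],[5,95]).round(1),"ymax",k[:,1].max().round(1))
    print("x",q[:,0].min().round(1),q[:,0].max().round(1))
E
python3 -c "
from h import *
tilt(np.load('b.npz')['L'])"
```

```text
-38 22 z [-22.1  -2.6] ymax 12.1
-34 15 z [-22.   -4.7] ymax 12.2
-30 16 z [-22.2  -6.4] ymax 12.1
-26 17 z [-22.2  -5.3] ymax 13.0
-22 15 z [-22.4  -5.1] ymax 12.4
-18 14 z [-22.2  -6.3] ymax 11.8
-14 21 z [-42.5  -3.7] ymax 11.8
-10 37 z [-40.5  -8.5] ymax 13.4
-6 6 z [-43.7  -4. ] ymax 14.0
14 9 z [-22.3  -6.6] ymax 13.1
18 17 z [-22.5  -8.2] ymax 11.6
22 15 z [-22.6  -7.1] ymax 11.9
26 17 z [-22.1  -5.1] ymax 13.7
30 13 z [-21.4  -4.2] ymax 11.7
x -38.9 32.0
```

Emit:
arm_command:
  steps:
    - [10,0,-0.04,0.4,0]
    - [10,0,0,0.3,0]
    - [10,0,0,0,0]
    - [10,0,0,0,0]

```text
clock: 4.15
position: [0.598, 0.0166, 0.0607]
ee_rot: [1.0, -0.028, -0.001, -0.0]
ft_force: [0.2, -0.5, -0.2]
width: 0.02
finger_force: 19.9
```

Emit:
arm_command:
  steps:
    - [10,0,0,0.07,0]
    - [10,0,0,0.07,0]
    - [10,0,0,0.07,0]
    - [10,0,0,0,0]

```text
clock: 4.48
position: [0.5986, 0.0169, 0.0552]
ee_rot: [1.0, -0.028, -0.0, 0.0]
ft_force: [-0.2, -0.6, -0.9]
width: 0.0201
finger_force: 19.9
```

Emit:
arm_command:
  steps:
    - [10,0,0,0.05,0]
    - [10,0,0,0.05,0]
    - [10,0,0,0,0]

```text
clock: 4.73
position: [0.5988, 0.0171, 0.053]
ee_rot: [1.0, -0.027, 0.0, -0.0]
ft_force: [-3.2, 1.2, 7.0]
width: 0.0201
finger_force: 20.4
```

Contact came at the predicted height, so the nose top is at about 57 mm and the block is clamped about 5 mm high. I'll tilt the cell over the nose gently.

Emit:
arm_command:
  steps:
    - [10,0,0,0.05,0]
    - [10,0,0,0.05,0]
    - [10,0,0,0,0]

```text
clock: 4.98
position: [0.5987, 0.0171, 0.0501]
ee_rot: [1.0, -0.027, 0.0, -0.0]
ft_force: [-4.6, 0.2, 7.5]
width: 0.0202
finger_force: 21.1
```

```bash
python3 -c "
from h import *
go((598.5,16.5,46),-.055)
s,p,W,L=cellfit('c.npz');tilt(L)"
```

```text
t 4.98 pos [598.7  17.1  50.1] yaw -0.0549 w 20.2 F [-4.6  0.2  7.5] T [0.12 0.55 0.02] grip 21.1
units [-0.007  0.02   0.138] turn 0.001
-38 22 z [-17.9  -3.1] ymax 10.8
-34 15 z [-19.2  -1.8] ymax 10.7
-30 16 z [-19.6  -3.1] ymax 11.0
-26 17 z [-20.6  -4.2] ymax 11.8
-22 16 z [-21.7  -4.9] ymax 10.9
-18 18 z [-21.9  -2.4] ymax 13.2
-14 14 z [-20.7  -4.7] ymax 11.6
-10 25 z [-36.5  -7.1] ymax 14.0
-6 12 z [-39.5  -8. ] ymax 14.0
10 5 z [-42.   19.6] ymax 13.7
14 11 z [-24.8   4.8] ymax 12.8
18 19 z [-26.   -4.3] ymax 12.1
22 29 z [-27.1  14.2] ymax 11.3
26 37 z [-26.5  15.4] ymax 13.6
30 32 z [-24.9  17.3] ymax 13.8
34 19 z [-7.6 17.7] ymax 12.3
38 6 z [ 3.5 14.6] ymax 13.6
42 5 z [ 7.8 16.5] ymax 3.0
x -44.6 42.3
```

The cell is pivoting in the grip at a steady 7.5 N. Continuing.

Emit:
arm_command:
  steps:
    - [10,0,0,0.06,0]
    - [10,0,0,0.06,0]
    - [10,0,0,0.05,0]
    - [10,0,0,0,0]

```text
clock: 5.37
position: [0.5988, 0.0171, 0.045]
ee_rot: [1.0, -0.027, 0.0, -0.0]
ft_force: [-4.1, 0.2, 8.4]
width: 0.0201
finger_force: 22.4
```

```bash
python3 -c "
from h import *
go((598.5,16.5,46),-.055)
s,p,W,L=cellfit('c.npz');tilt(L)
cv2.imwrite('pics/c.png',cv2.resize(p[140:230,215:315,::-1],None,fx=6,fy=6,interpolation=cv2.INTER_CUBIC))"
```

```text
t 5.37 pos [598.8  17.1  45. ] yaw -0.0549 w 20.1 F [-4.1  0.2  8.4] T [0.18 0.64 0.02] grip 22.4
units [-0.007  0.02  -0.032] turn 0.001
-42 4 z [-14.3  14.1] ymax 12.8
-38 16 z [-15.3  -0.9] ymax 12.2
-34 19 z [-16.5   2.2] ymax 13.3
-30 15 z [-16.9  -1.7] ymax 11.2
-26 17 z [-18.4  -1.2] ymax 11.0
-22 19 z [-20.   -3.2] ymax 11.8
-18 15 z [-20.5  -5.5] ymax 12.0
-14 15 z [-22.8  -3.8] ymax 12.4
-10 31 z [-41.3  -6.4] ymax 13.5
-6 6 z [-29.8 -10.5] ymax 12.9
10 11 z [-43.6  18.3] ymax 12.1
14 15 z [-28.3  17.6] ymax 11.3
18 26 z [-31.9  16.6] ymax 10.8
22 30 z [-32.5  19.3] ymax 12.8
26 49 z [-29.   19.2] ymax 12.6
30 24 z [-22.9  14.9] ymax 12.9
34 22 z [-10.6  17.2] ymax 13.5
38 8 z [-1.3 16.9] ymax 13.9
42 5 z [ 2.9 11.3] ymax 5.5
x -43.2 42.3
```

View pics/c.png

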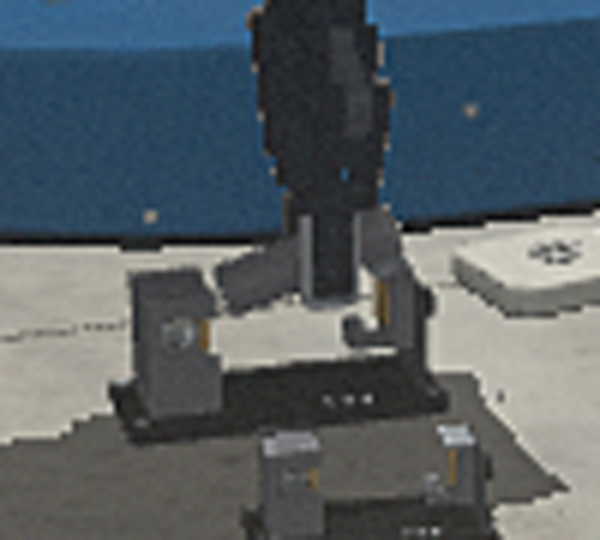

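The cell is at about 0.29 rad with its nub end up on the nose at (385,240) and its flat end at (220,290) in front of the hood. I need about 0.45 rad, so I'll keep going down.

Emit:
arm_command:
  steps:
    - [10,0,0,0.06,0]
    - [10,0,0,0.06,0]
    - [10,0,0,0.06,0]
    - [10,0,0,0.05,0]
    - [10,0,0,0,0]

```text
clock: 5.83
position: [0.599, 0.017, 0.0383]
ee_rot: [1.0, -0.027, 0.0, -0.0]
ft_force: [-4.8, 0.2, 9.2]
width: 0.02
finger_force: 25.2
```

```bash
cat >> h.py <<'E'
O=np.array([586.5,17.2,0]);YA=-.055
def cview(save=None,rng=(-45,45)):
    "side view in charger frame: top and bottom edge of the cell left of finger, plus right"
    p,d=imaging.read_camera('side');W=cloud('side',d)*1000-O;c,s=np.cos(YA),np.sin(YA)
    C=W@np.array([[c,-s,0],[s,c,0],[0,0,1]])
    m=(abs(C[...,1])<14)&(C[...,2]>12)&(C[...,2]<100)
    for x in range(rng[0],rng[1],4):
        k=C[m&(abs(C[...,0]-x)<2)]
        if len(k)>3: print(x,len(k),"z",np.percentile(k[:,2],[4,96]).round(1))
    if save: cv2.imwrite(save,cv2.resize(p[140:230,215:315,::-1],None,fx=6,fy=6,interpolation=cv2.INTER_CUBIC))
E
python3 -c "
from h import *
go((598.5,16.5,46),-.055)
cview('pics/d.png')"
```

```text
t 5.83 pos [599.   17.   38.3] yaw -0.055 w 20.0 F [-4.8  0.2  9.2] T [0.08 0.4  0.02] grip 25.2
units [-0.017  0.017 -0.257] turn 0.0
-45 17 z [24.4 55.6]
-41 22 z [22.9 54.9]
-37 19 z [22.4 54.9]
-33 18 z [14.2 55.2]
-25 10 z [38.4 48.3]
-21 16 z [34.5 49.7]
-17 21 z [35.2 52.8]
-13 19 z [36.2 56.6]
-9 15 z [37.4 56.8]
-5 19 z [39.8 59.1]
-1 23 z [42.7 94.5]
3 33 z [43.1 91.9]
7 5 z [43.2 70.4]
23 10 z [24.1 58.1]
27 18 z [23.8 71.7]
31 20 z [23.1 72.4]
35 34 z [25.8 74.6]
39 42 z [25.3 68.9]
43 20 z [24.9 56.6]
```

Tilt is now about 0.42 rad and the flat end's top corner is at about 47.5 mm, below the hood edge at 51 mm. Sliding in under the hood.

Emit:
arm_command:
  steps:
    - [10,-0.1,0,0.02,0]
    - [10,-0.1,0,0.03,0]
    - [10,-0.1,0,0.03,0]
    - [10,0,0,0,0]

```text
clock: 6.22
position: [0.5901, 0.0174, 0.0354]
ee_rot: [1.0, -0.028, 0.001, 0.0]
ft_force: [4.2, 0.2, 3.2]
width: 0.0209
finger_force: 24.4
```

Emit:
arm_command:
  steps:
    - [10,-0.06,0,0.02,0]
    - [10,-0.06,0,0.02,0]
    - [10,0,0,0,0]

```text
clock: 6.47
position: [0.5872, 0.0175, 0.0346]
ee_rot: [1.0, -0.028, 0.001, 0.0]
ft_force: [5.3, 0.3, 6.3]
width: 0.0202
finger_force: 24.5
```

```bash
python3 -c "
from h import *
go((598.5,16.5,46),-.055)
cview('pics/d.png')"
```

```text
t 6.47 pos [587.2  17.5  34.6] yaw -0.0552 w 20.2 F [5.3 0.3 6.3] T [-0.02 -0.7  -0.08] grip 24.5
units [ 0.379  0.013 -0.379] turn -0.002
-45 20 z [22.1 55.6]
-41 21 z [17.5 55.8]
-37 21 z [23.  55.4]
-33 22 z [14.1 55.2]
-29 12 z [32.9 50.4]
-25 19 z [32.2 52.5]
-21 16 z [34.  55.3]
-17 20 z [37.1 56.3]
-13 19 z [41.8 89.8]
-9 33 z [39.5 87.3]
-5 5 z [36.2 63.6]
15 11 z [55.5 68.4]
19 8 z [54.3 67.4]
23 25 z [23.9 69.6]
27 12 z [25.  67.8]
31 12 z [22.3 58.4]
35 26 z [25.5 56.9]
39 38 z [24.9 56.9]
43 23 z [24.7 56.8]
```

The spring is engaged with Fx about 5 N and the nub end is behind the nose front, still raised. I'll hold briefly so the first condition counts, push in a little more, then start pressing down.

Emit:
arm_command:
  steps:
    - [10,-0.06,0,0.02,0]
    - [10,-0.05,0,0.03,0]
    - [10,0,0,0,0]
    - [10,0,0,0,0]

```text
clock: 6.85
position: [0.5847, 0.0176, 0.0334]
ee_rot: [1.0, -0.028, 0.002, 0.0]
ft_force: [7.3, -1.2, 5.9]
width: 0.02
finger_force: 24.4
```

Emit:
arm_command:
  steps:
    - [10,0,0,0.05,0]
    - [10,0,0,0.05,0]
    - [10,0,0,0,0]

```text
clock: 7.1
position: [0.5846, 0.0176, 0.0302]
ee_rot: [1.0, -0.028, 0.002, 0.0]
ft_force: [7.6, -0.3, 5.9]
width: 0.02
finger_force: 24.0
```

```bash
python3 -c "
from h import *
go((598.5,16.5,46),-.055)
cview('pics/d.png')"
```

```text
t 7.1 pos [584.6  17.6  30.2] yaw -0.0551 w 20.0 F [ 7.6 -0.3  5.9] T [-0.06 -0.94 -0.03] grip 24.0
units [ 0.467  0.012 -0.525] turn -0.001
-45 23 z [22.3 55. ]
-41 21 z [21.8 55.2]
-37 25 z [22.  55.8]
-33 17 z [24. 55.]
-29 15 z [33.4 50.1]
-25 17 z [32.5 52.4]
-21 18 z [34.3 99. ]
-17 21 z [37.9 97.6]
-13 31 z [35.8 78.4]
-9 15 z [32.8 98.3]
7 4 z [32.3 71.7]
11 9 z [47.5 62.4]
15 11 z [48.7 63.7]
19 13 z [51.2 68. ]
23 24 z [24.4 67.1]
27 13 z [26.4 60.7]
31 13 z [23.8 56.8]
35 25 z [23.2 57.1]
39 38 z [25.  56.4]
43 29 z [27.6 56.9]
```

View pics/d.png

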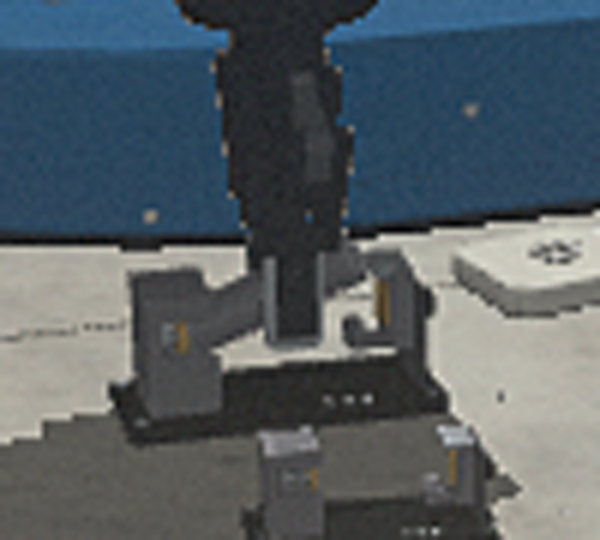

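The view shows the flat end in the hood, with the brass disc pushed back in the side window at (180,337). The nub end at (350,265) is above and behind the nose at (385,260). Pressing down with the spring held in.

Emit:
arm_command:
  steps:
    - [10,0,0,0.05,0]
    - [10,0,0,0.05,0]
    - [10,0,0,0.05,0]
    - [10,0,0,0,0]

```text
clock: 7.48
position: [0.5844, 0.0176, 0.0255]
ee_rot: [1.0, -0.028, 0.002, 0.0]
ft_force: [6.9, 0.7, 5.2]
width: 0.0205
finger_force: 23.6
```

Emit:
arm_command:
  steps:
    - [10,0,0,0.04,0]
    - [10,0,0,0.04,0]
    - [10,0,0,0,0]

```text
clock: 7.73
position: [0.5845, 0.0177, 0.0231]
ee_rot: [1.0, -0.028, 0.002, 0.0]
ft_force: [7.2, -1.2, 4.4]
width: 0.0202
finger_force: 23.5
```

```bash
python3 -c "
from h import *
go((584.5,17.4,20),-.055)
cview('pics/d2.png')"
```

```text
t 7.73 pos [584.5  17.7  23.1] yaw -0.0551 w 20.2 F [ 7.2 -1.2  4.4] T [-0.02 -0.97 -0.04] grip 23.5
units [0.001 0.008 0.105] turn -0.001
-45 19 z [21.  54.8]
-41 22 z [27.6 55. ]
-37 20 z [24.5 55.3]
-33 20 z [23.9 54.8]
-29 14 z [29.3 49. ]
-25 14 z [33.2 48.5]
-21 25 z [33.2 95.7]
-17 26 z [32.1 98.3]
-13 22 z [35.  70.4]
-9 13 z [37.5 91.5]
7 4 z [32.7 64.1]
11 7 z [40.1 51.9]
15 14 z [41.3 54.8]
19 12 z [38.7 56.3]
23 26 z [24.  57.7]
27 20 z [26.4 57. ]
31 16 z [23.6 57.2]
35 27 z [23.8 56.1]
39 34 z [25.  57.2]
43 32 z [25.  56.9]
```

Emit:
arm_command:
  steps:
    - [10,0,0,0.04,0]
    - [10,0,0,0.04,0]
    - [10,0,0,0.04,0]
    - [10,0,0,0,0]

```text
clock: 8.12
position: [0.5843, 0.0176, 0.0194]
ee_rot: [1.0, -0.028, 0.002, 0.0]
ft_force: [7.0, 0.1, 4.0]
width: 0.0202
finger_force: 23.4
```

```bash
python3 -c "
from h import *
go((584.5,17.4,20),-.055)
cview('pics/d3.png',(-33,35))"
```

```text
t 8.12 pos [584.3  17.6  19.4] yaw -0.0552 w 20.2 F [7.  0.1 4. ] T [ 0.   -0.87  0.01] grip 23.4
units [ 0.007  0.008 -0.019] turn -0.002
-33 18 z [24.7 54.5]
-29 13 z [29.7 44.5]
-25 16 z [29.4 47.2]
-21 25 z [33.1 99.1]
-17 24 z [30.  96.7]
-13 26 z [31.3 71.3]
-9 11 z [20.6 81.5]
7 4 z [33.4 69.3]
11 7 z [35.5 48.9]
15 13 z [33.9 49.8]
19 15 z [35.1 52. ]
23 24 z [24.1 52.3]
27 19 z [24.  52.3]
31 16 z [23.8 56.8]
```

View pics/d3.png

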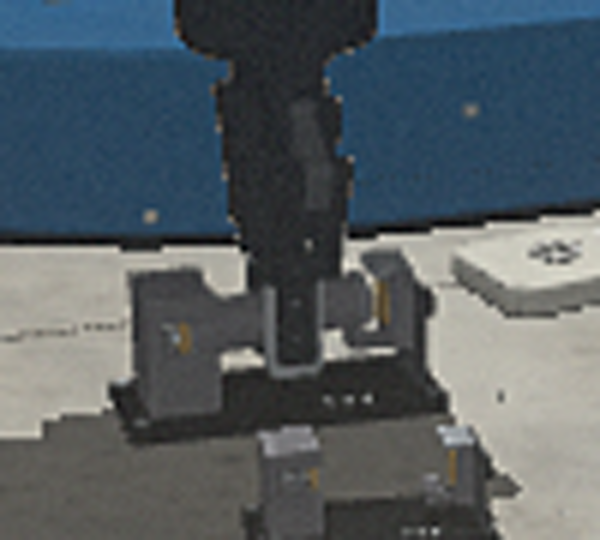

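The view shows the cell almost down: the nub end at (345,300) is just in front of the block's contact and the saddle is right below it. A few more millimetres by feel.

Emit:
arm_command:
  steps:
    - [10,0,0,0.03,0]
    - [10,0,0,0.03,0]
    - [10,0,0,0,0]

```text
clock: 8.42
position: [0.5844, 0.0177, 0.0179]
ee_rot: [1.0, -0.028, 0.002, 0.0]
ft_force: [6.3, 0.1, 6.4]
width: 0.0202
finger_force: 23.6
```

```bash
python3 -c "
from h import *
go((584.5,17.4,20),-.055)
cview(None,(-33,35))"
```

```text
t 8.42 pos [584.4  17.7  17.9] yaw -0.0551 w 20.2 F [6.3 0.1 6.4] T [-0.04 -0.76 -0.01] grip 23.6
units [ 0.003  0.009 -0.07 ] turn -0.001
-33 21 z [22.8 54.2]
-29 13 z [29.2 42.8]
-25 15 z [29.8 45.9]
-21 23 z [28.4 96.6]
-17 28 z [31.5 99.3]
-13 30 z [26.6 69.2]
-9 13 z [17.6 77.7]
7 5 z [25.8 60.1]
11 7 z [33.1 46.1]
15 17 z [33.1 49.1]
19 12 z [31.8 49.6]
23 23 z [24.  50.1]
27 21 z [24.  50.5]
31 16 z [23.6 56.7]
```

Emit:
arm_command:
  steps:
    - [10,0,0,0.04,0]
    - [10,0,0,0,0]

```text
clock: 8.63
position: [0.5845, 0.0177, 0.0174]
ee_rot: [1.0, -0.028, 0.002, 0.0]
ft_force: [2.2, -0.3, 15.4]
width: 0.0202
finger_force: 24.4
```

Emit:
arm_command:
  steps:
    - [10,0.05,0,0,0]
    - [10,0.05,0,0,0]
    - [10,0.05,0,0,0]
    - [10,0,0,0,0]

```text
clock: 8.97
position: [0.5868, 0.0185, 0.0168]
ee_rot: [1.0, -0.028, -0.001, -0.001]
ft_force: [-6.0, 9.7, 18.9]
width: 0.0203
finger_force: 24.7
```

```bash
python3 -c "
from h import *
go((584.5,17.4,20),-.055)
cview(None,(-33,41))"
```

```text
t 8.97 pos [586.8  18.5  16.8] yaw -0.055 w 20.3 F [-6.   9.7 18.9] T [1.21 1.02 0.05] grip 24.7
units [-0.075  0.041 -0.105] turn -0.0
-33 17 z [28.1 54.9]
-29 13 z [28.9 43.7]
-25 13 z [29.4 44.2]
-21 15 z [27.8 45.2]
-17 28 z [30.4 98.6]
-13 30 z [29.8 95.2]
-9 30 z [21.4 68.7]
15 12 z [32.3 47. ]
19 14 z [30.1 48.7]
23 22 z [24.5 48.8]
27 18 z [26.7 49.5]
31 27 z [24.5 57.3]
35 25 z [25.4 56.8]
39 38 z [24.4 56.8]
```

The cell is seated in the saddles (Fz up to 19 N, top at the nub end below the nose). I'll relieve the pressure and then let it move forward.

Emit:
arm_command:
  steps:
    - [10,0,-0.03,-0.05,0]
    - [10,0,-0.02,0,0]
    - [10,0.03,0,0,0]
    - [10,0,0,0,0]

```text
clock: 9.35
position: [0.5877, 0.019, 0.0173]
ee_rot: [1.0, -0.028, -0.001, -0.0]
ft_force: [-2.5, -0.8, 8.0]
width: 0.0199
finger_force: 23.9
```

```bash
python3 -c "
from h import *
go((584.5,17.4,20),-.055)
cview(None,(-33,41))"
```

```text
t 9.35 pos [587.7  19.   17.3] yaw -0.0551 w 19.9 F [-2.5 -0.8  8. ] T [-0.06  0.48  0.03] grip 23.9
units [-0.104  0.058 -0.089] turn -0.001
-33 19 z [23.5 54.9]
-29 10 z [27.  40.3]
-25 14 z [29.9 45. ]
-21 18 z [27.5 45.8]
-17 25 z [29.8 96.4]
-13 27 z [32.5 97.9]
-9 41 z [20.2 81.3]
-5 11 z [19.5 86.3]
11 6 z [19.3 58.2]
15 12 z [32.7 47.6]
19 13 z [31.7 48.7]
23 24 z [24.6 49. ]
27 21 z [24.1 49.4]
31 25 z [24.3 57.3]
35 25 z [23.3 56.6]
39 38 z [25.5 56.5]
```

Emit:
arm_command:
  steps:
    - [10,0.04,0,-0.02,0]
    - [10,0.03,0,0,0]
    - [10,0,0,0,0]

```text
clock: 9.65
position: [0.5878, 0.019, 0.0173]
ee_rot: [1.0, -0.028, -0.003, -0.0]
ft_force: [-10.6, 0.4, 10.6]
width: 0.0205
finger_force: 24.0
```

```bash
python3 -c "
from h import *
go((584.5,17.4,20),-.055)
p,d=imaging.read_camera('side');W=cloud('side',d)*1000-O;c,s=np.cos(YA),np.sin(YA)
C=W@np.array([[c,-s,0],[s,c,0],[0,0,1]])
for z in range(26,60,3):
    k=C[(abs(C[...,2]-z)<1.5)&(abs(C[...,1])<15)&(C[...,0]>10)&(C[...,0]<45)];k=k[np.argsort(k[:,0])];print(z,[tuple(r) for r in k[:,:2].round(0).astype(int).tolist()])
"
```

```text
t 9.65 pos [587.8  19.   17.3] yaw -0.0551 w 20.5 F [-10.6   0.4  10.6] T [ 0.03  1.56 -0.04] grip 24.0
units [-0.109  0.058 -0.091] turn -0.001
26 [(10, -14), (23, 7), (23, -1), (25, -4), (27, -5), (29, -6), (33, -1), (34, 2), (35, -1), (36, 0), (37, -2), (37, 7), (38, -1), (38, -9), (38, -8), (40, -9), (40, -8), (42, -10), (45, -10)]
29 [(11, -13), (16, -2), (19, -1), (23, -3), (24, -6), (25, -5), (26, -9), (27, -4), (37, -2), (39, -5), (41, -7), (42, -10), (45, -11)]
32 [(10, -15), (20, -6), (23, -4), (25, -4), (27, -7), (29, -8), (30, -2), (37, -4), (38, -7), (40, -8), (42, -13), (45, -10)]
35 [(14, -8), (17, -7), (17, -6), (20, -7), (22, -6), (24, -7), (29, -7), (32, -6), (33, -9), (37, -4), (38, -9), (40, -9), (43, -8), (45, -10)]
38 [(11, -12), (15, -8), (19, -8), (21, -10), (25, -4), (26, -11), (26, -10), (28, -11), (31, -7), (32, -6), (33, -8), (34, -7), (37, -3), (38, -10), (38, -8), (39, -12), (40, -9), (43, -9), (45, -10)]
41 [(14, -12), (15, -7), (17, -10), (18, -4), (19, -8), (22, -7), (25, -6), (26, -11), (27, -6), (29, -7), (34, -7), (35, -1), (38, -2), (38, -2), (38,
[... 327 characters left out ...]
4), (24, -7), (27, -5), (28, -2), (30, -5), (30, -2), (31, -8), (33, -3), (35, -2), (38, 1), (38, -8), (40, -11), (42, -14), (42, -11), (43, -7), (45, -9)]
50 [(11, -13), (16, -1), (21, -3), (23, -3), (23, -2), (25, -4), (26, 1), (28, -2), (30, 7), (30, -2), (31, 2), (34, -7), (38, -1), (38, -10), (40, -10), (45, -10)]
53 [(11, -15), (31, 1), (31, 11), (32, -7), (34, -8), (37, -11), (39, -7), (40, -12), (42, -11), (43, -10)]
56 [(31, 7), (31, -10), (32, 2), (32, -4), (33, 7), (33, 0), (33, -9), (36, -10), (36, -7), (37, -3), (38, 9), (38, -8), (39, 4), (40, -12), (40, -3), (41, -8), (41, 11), (42, 4), (42, -2), (44, -6), (44, -13), (44, 4), (44, -3)]
59 [(10, 10), (34, 3), (35, -4), (43, 8)]
```

Fx rose sharply with no motion, so the nub is against the end contact and under the nose. I'll ease off and release.

Emit:
arm_command:
  steps:
    - [10,-0.05,0,-0.03,0]
    - [10,0,0,0,0]
    - [25,0,0,0,0]
    - [35,0,0,0,0]
    - [40,0,0,0,0]

```text
clock: 10.12
position: [0.5892, 0.0189, 0.0189]
ee_rot: [1.0, -0.028, 0.0, -0.0]
ft_force: [0.1, -0.3, 0.4]
width: 0.0397
finger_force: 0.0
```

Emit:
arm_command:
  steps:
    - [45,0,0,0,0]
    - [45,0,0,-0.5,0]
    - [45,0,0,-1,0]
    - [45,0,0,-1,0]
    - [45,0,0,-1,0]

```text
clock: 10.53
position: [0.5888, 0.0189, 0.1251]
ee_rot: [1.0, -0.028, -0.0, -0.0]
ft_force: [-0.5, -0.4, 0.8]
width: 0.0448
finger_force: 0.0
```

Emit:
arm_command:
  steps:
    - [45,0,0,-1,0]
    - [45,0,0,-1,0]
    - [45,0,0,0,0]

```text
clock: 10.78
position: [0.5915, 0.0189, 0.19]
ee_rot: [1.0, -0.028, 0.005, 0.0]
ft_force: [0.3, -0.6, 0.2]
width: 0.0451
finger_force: 0.0
```

```bash
python3 -c "
from h import *
go((584.5,17.4,20),-.055)
cview(None,(-45,45))
p,d=imaging.read_camera('side')
# brass disc seen through the hood window
W=cloud('side',d)*1000-O;c,s=np.cos(YA),np.sin(YA);C=W@np.array([[c,-s,0],[s,c,0],[0,0,1]])
h=cv2.cvtColor(p,cv2.COLOR_RGB2HSV)
m=(h[...,1]>110)&(h[...,0]>8)&(h[...,0]<30)&(abs(C[...,0])<60)&(abs(C[...,1])<25)&(C[...,2]>20)
print(C[m].round(0).astype(int).tolist())
k=C[(abs(C[...,1])<15)&(C[...,0]>5)&(C[...,0]<40)&(abs(C[...,2]-42)<6)];print(np.sort(k[:,0]).round(0))
"
```

```text
t 10.78 pos [591.5  18.9 190. ] yaw -0.055 w 45.1 F [ 0.3 -0.6  0.2] T [-0.01  0.01 -0.02] grip 0.0
units [-0.283  0.062  5.664] turn -0.0
-45 19 z [21.6 55.6]
-41 20 z [22.5 55.2]
-37 24 z [23.5 54.4]
-33 20 z [18.9 55.6]
-29 12 z [28.8 40.7]
-25 13 z [27.5 45.4]
-21 19 z [29.2 45.9]
-17 16 z [30.2 46.4]
-13 12 z [30.3 46.6]
-9 19 z [29.7 47.7]
-5 18 z [30.5 47.7]
-1 15 z [30.  47.7]
3 14 z [33.8 47.9]
7 17 z [32.  48.3]
11 17 z [30.9 49. ]
15 14 z [35.9 49.5]
19 13 z [33.3 49.6]
23 25 z [24.5 49.7]
27 22 z [23.7 51.4]
31 24 z [25.6 57.1]
35 24 z [23.1 57. ]
39 40 z [25.8 56.5]
43 27 z [25.1 56.5]
[[36, 1, 46], [-37, 0, 37], [-39, -6, 37], [-38, -5, 34], [-38, -3, 31]]
[ 5.  6.  6.  7.  7.  7.  8.  8.  9. 10. 10. 10. 10. 11. 11. 12. 12. 12.
 12. 13. 13. 14. 14. 14. 15. 16. 17. 17. 17. 17. 18. 18. 19. 19. 20. 20.
 20. 21. 22. 22. 22. 23. 23. 24. 24. 25. 25. 26. 26. 26. 27. 28. 28. 29.
 29. 29. 29. 31. 31. 31. 31. 31. 33. 34. 34. 35. 36. 36. 36. 37. 37. 37.
 37. 37. 38. 38. 38. 39. 40.]
```

```bash
python3 -c "
from h import *
p,d=imaging.read_camera('side')
c,s=np.cos(YA),np.sin(YA);M=np.array([[c,-s,0],[s,c,0],[0,0,1]])
for nm,p,d in(('empty',*[np.load('side0.npz')[k] for k in 'pd']),('now',p,d)):
    C=(cloud('side',d)*1000-O)@M;h=cv2.cvtColor(p,cv2.COLOR_RGB2HSV)
    m=(h[...,1]>110)&(h[...,0]>8)&(h[...,0]<30)&(abs(C[...,0])<60)&(abs(C[...,1])<25)&(C[...,2]>20)
    v,u=np.nonzero(m);print(nm,[(a,b,*t) for a,b,t in zip(u.tolist(),v.tolist(),C[m].round(0).astype(int).tolist())])
k=(C[...,1]<-1)&(C[...,1]>-15)&(C[...,0]>22)&(C[...,0]<38)&(abs(C[...,2]-43)<7)
v,u=np.nonzero(k)
for a in sorted(set(v.tolist())): print(a,[(int(b),*C[a,b].round(0).astype(int).tolist(),int(p[a,b].sum())) for b in u[v==a]])
"
```

```text
empty [(278, 187, 36, 0, 46), (278, 188, 36, 1, 44), (249, 195, -33, -2, 35), (249, 196, -33, -3, 33), (248, 197, -35, 0, 29), (249, 197, -33, -3, 30)]
now [(278, 187, 36, 1, 46), (247, 194, -38, -1, 37), (247, 195, -38, -4, 36), (247, 196, -38, -1, 33), (247, 197, -39, -6, 32)]
187 [(273, 23, -4, 49, 203), (274, 25, -3, 49, 200), (275, 27, -6, 50, 213), (276, 30, -3, 48, 239), (277, 32, -3, 48, 214), (279, 37, -3, 47, 203), (280, 38, -10, 50, 198)]
188 [(273, 22, -7, 48, 219), (274, 26, -3, 46, 213), (275, 27, -5, 47, 228), (276, 30, -3, 46, 247), (277, 31, -8, 47, 219), (279, 36, -7, 46, 215)]
189 [(273, 23, -5, 45, 214), (274, 24, -9, 46, 211), (275, 26, -9, 46, 225), (276, 29, -7, 45, 257), (277, 31, -9, 45, 235), (278, 35, -2, 42, 209), (279, 37, -3, 43, 251), (280, 38, -9, 45, 215)]
190 [(274, 25, -6, 42, 218), (275, 27, -7, 43, 225), (276, 28, -12, 44, 239), (277, 31, -9, 43, 245), (278, 35, -2, 40, 208), (279, 36, -6, 41, 246)]
191 [(274, 24, -10, 41, 228), (275, 26, -10, 41, 225), (276, 29, -6, 40, 238), (277, 31, -9, 40, 256), (278, 34, -7, 39, 192), (279, 37, -4, 38, 260), (280, 37, -11, 40, 210)]
192 [(274, 24, -9, 39, 210), (275, 27, -7, 38, 229), (276, 29, -7, 38, 210), (277, 30, -11, 39, 237), (278, 33, -9, 38, 177)]
```

With the gripper clear, the disc has moved in about 4–5 mm (4 expected) and the nub reaches the contact. The cell lies under the nose at about 0.09 rad, which fits a block clamped high. Handing in.

```bash
python3 -c "
from workcell import job_done
print(job_done())"
```

```text
the job is handed in; nothing more can be done
None
```

The cell is loaded in the charger and the job is handed in, though no verdict came back: the flat end went in first with the nub raised, the nub was pressed under the nose, and last readings show it against the end contact, the spring in about 4–5 mm and the gripper clear.

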